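# Check two case lids and mark the worn hinge

### The job

Check the lid hinges of the two white sample cases: first on the left-hand case and then on the right-hand one, gently raise the lid by its black bar to about half open (some 45 degrees) and let go of it, to see whether it holds. Leave the lid that holds standing there; when both have been tested, set the red fault marker down gently, upright, in the middle of the lid that sank shut, and then let go of it. Leave everything else alone.

Things in the scene. Friction and masses are not known exactly. Their poses are not given: they have to be found in the camera images.
- case_a: one of two identical-looking white sample cases with blue lids, fixed on the table, 150 (x) x 140 (y) x 78 mm high when shut; one in the left half (y > 0), one in the right half, which is which changes. Origin: centre of its underside; bar side looks to its own -x, hinge along its y at the back. One hinge holds its lid at any angle, the other is worn: its lid sinks shut in 1 to 3 s.
- case_a_lid (a joint): opening angle of the lid of case_a: 0 shut (level), grows as the bar is raised, stop at 1.75 rad. The lid is a 154x144x12 mm plate of about 0.16 kg; on the sound hinge it takes about 3 N at the bar to raise it, somewhat more when fast.
- case_a_bar (a point): middle of the black thumb bar of case_a: round bar 16 mm thick, 26 mm long (along the case's y), on a 26 mm wide stem, 31 mm in front of the lid's edge, 72 mm above the table when shut, 185 mm from the hinge line. Moves and turns with the lid. Pinched by its ends from above it can turn between the fingers as the lid rises.
- case_a_hinge (a point): middle of the hinge line of case_a, 66 mm above the table, axes as the case's: the lid turns about its y axis
- case_a_top (a point): middle of the lid's upper face of case_a (78 mm above the table when shut), 77 mm from the hinge line; moves with the lid
- case_b: one of two identical-looking white sample cases with blue lids, fixed on the table, 150 (x) x 140 (y) x 78 mm high when shut; one in the left half (y > 0), one in the right half, which is which changes. Origin: centre of its underside; bar side looks to its own -x, hinge along its y at the back. One hinge holds its lid at any angle, the other is worn: its lid sinks shut in 1 to 3 s.
- case_b_lid (a joint): opening angle of the lid of case_b: 0 shut (level), grows as the bar is raised, stop at 1.75 rad. The lid is a 154x144x12 mm plate of about 0.16 kg; on the sound hinge it takes about 3 N at the bar to raise it, somewhat more when fast.
- case_b_bar (a point): middle of the black thumb bar of case_b: round bar 16 mm thick, 26 mm long (along the case's y), on a 26 mm wide stem, 31 mm in front of the lid's edge, 72 mm above the table when shut, 185 mm from the hinge line. Moves and turns with the lid. Pinched by its ends from above it can turn between the fingers as the lid rises.
- case_b_hinge (a point): middle of the hinge line of case_b, 66 mm above the table, axes as the case's: the lid turns about its y axis
- case_b_top (a point): middle of the lid's upper face of case_b (78 mm above the table when shut), 77 mm from the hinge line; moves with the lid
- marker: loose red fault marker, 0.12 kg: a flat foot 90 (its x) x 56 (its y) x 8 mm with an upright grip fin 66 (x) x 12 (y) mm on its middle, reaching 53 mm above its underside. Origin: centre of its underside.
- microscope: fixed obstacle between the two cases: a microscope about 430 mm high on a foot 210 (x, 80 ahead to 130 behind its origin) x 176 mm (y); its eyepieces lean towards the robot, to about 120 mm in front of its origin. Origin on the table. Go round its front, near the robot, not across it.
- cell_counter: bystander, to be left where it stands: dark tally counter with five coloured keys, 62x150x37 mm; origin at the centre of its underside
- petri_a: bystander, to be left where it stands: clear round dish, 104 mm across, 18 high; origin at the centre of its underside
- timer: bystander, to be left where it stands: white bench timer with a blue knob, 51x64x57 mm; origin at the centre of its underside
Things that resemble listed ones, but are neither listed nor needed, are in the scene too. Of the things that look like the marker, the smaller one is meant.

How it is judged:
On the way, in this order (a step that is already met when the one before it is completed fails the run):
1. the left-hand case's lid has been raised to about half open (0.5 to 1.2 rad) and let go there: nothing of the robot touches it (((world y of case_a above 0 m and value of joint case_a_lid between 0.5 and 1.2 rad and contact force between case_a_lid and the arm below 0.05 N and contact force between case_a_lid and the fingers below 0.05 N) or (world y of case_a below 0 m and value of joint case_b_lid between 0.5 and 1.2 rad and contact force between case_b_lid and the arm below 0.05 N and contact force between case_b_lid and the fingers below 0.05 N))), for 0.1 s.
2. then the same with the right-hand case's lid (((world y of case_a below 0 m and value of joint case_a_lid between 0.5 and 1.2 rad and contact force between case_a_lid and the arm below 0.05 N and contact force between case_a_lid and the fingers below 0.05 N) or (world y of case_a above 0 m and value of joint case_b_lid between 0.5 and 1.2 rad and contact force between case_b_lid and the arm below 0.05 N and contact force between case_b_lid and the fingers below 0.05 N))), for 0.1 s.
3. then the red marker is set down (not dropped) on the lid that sank shut: still held, within 10 mm of resting on it (horizontal distance between marker and case_b_top below 0.045 m and z of marker in the frame of case_b_top below 0.01 m and value of joint case_b_lid below 0.04 rad and contact force between marker and the fingers above 0.3 N), for 0.05 s.
4. then the red marker stands on the lid that sank shut, released (horizontal distance between marker and case_b_top below 0.045 m and distance between marker and case_b_top below 0.048 m and angle between marker's own z axis and vertical below 0.1 rad and contact force between marker and the fingers below 0.05 N and linear speed of marker below 0.02 m/s and contact force between marker and case_b_lid above 0.3 N), for 0.2 s.
At the end, for the whole second after the job is handed in: The lid that holds stands by itself between 0.5 and 1.2 rad, still and untouched; the other lid is shut (under 0.04 rad), and the red marker stands upright (within 0.1 rad) and at rest on it, within 45 mm of the middle of that lid, released (all of step 4 and value of joint case_a_lid between 0.5 and 1.2 rad and contact force between case_a_lid and the arm below 0.05 N and contact force between case_a_lid and the fingers below 0.05 N and velocity of joint case_a_lid between -0.02 and 0.02 rad/s and value of joint case_b_lid below 0.04 rad).
It fails at once if a lid is flung or slammed (faster than 3 rad/s) (velocity of joint any of case_a_lid, case_b_lid above 3 rad/s or velocity of joint any of case_a_lid, case_b_lid below -3 rad/s).
It fails at once if a bystander is moved by more than 30 mm (distance of any of cell_counter, petri_a, timer from where it was at the start of the episode above 0.03 m).
It also fails if it takes over 72 s, if anything falls off the work surface, if the arm or the gripper's body presses on something with over 40 N, if the wrist force passes 120 N, or if a joint passes its speed limit or range.

### The arm

A 6-joint arm with a two-finger parallel gripper is mounted at the origin on a cart in front of the work surface, level with it; the furniture and walls round the work are solid. World frame = base frame: x ahead of the robot, y to its left, z up, the work surface at z = 0. Lengths are in m, angles in rad, forces in N, time in s.
With the tool pointing down it reaches from about 0.325 to 0.9 m from the base axis. Payload 3.5 kg.
Tool frame: the origin (TCP) lies at the very end of the fingers, on their centre line; the grasp point (between the pads) lies ctrl.grip_depth behind it (ctrl.grip_depth is the distance from the TCP to the grasp point, in m); z points along the fingers, y is the line along which they close (so a half turn about z gives the same grasp; the last joint's range is limited). The gripper opens to 85 mm and grips with 20 to 120 N. Pads are 22 mm wide; open, the fingers measure 114 mm over their backs; the gripper's body (76 mm by 85 mm) begins 54 mm behind the grasp point. The pads swing forward as they close: fully open they stand 13 mm farther back than shut.
Start: joints at [-1.304, 0.276, -0.026, 1.268, 0, 1.467], TCP at [0.226, -0.583, 0.231] pointing down, gripper open.
Joint ranges: [-3.12, 3.12], [-0.85, 1.88], [-1.08, 1.24], [-1.95, 2.15], [-1.57, 1.53], [-3.14, 3.14]. Speed limits (rad/s): [2.57, 2.57, 3.14, 3.14, 3.14, 3.14].

### API

Orientations are given as a unit quaternion [x, y, z, w].
In Python, from station import ctrl gives the robot as it stands.
- The arm moves only by the tool jog_arm, never from a script. Its argument "commands" is a list of rows, each an object with "delta_pos": the shift along the tool's x, y, z in mm, a list of three; "angular": the turn, a rotation vector about the tool's x, y, z in degrees, a list of three. In form: [{"delta_pos": [tx, ty, tz], "angular": [rx, ry, rz]}, ...]. A call has 1 to 8 rows; each row is the pose to reach, as a shift and turn from the pose commanded when the call began, along the tool's axes at that moment; what a row does not reach only later rows make up. A row lasts 1/8 s, in which the tool goes at most 62.5 mm and 10.7 degrees, less where a joint would pass 70% of its speed; a pose out of reach is approached as far as the arm can. A call with a gripper value outside its range is refused whole. "fingers" is the finger opening in mm, from 0 to 85.4, set as the call begins (left out, the last holds). The fingers move at their own pace and stop on an object; the grip force is fixed at half the most. Time passes only in rows, so rows that repeat a pose let the fingers close. It gives the time, the measured TCP pose, the force, the opening and the grip force at its end, in the units of the state.
- ctrl.sense(): the state, without advancing time (a new reading comes with each control period).
- ctrl.camera(name): name is "scene" or "top"; returns a dict with "pixels" (480x640x3 uint8, red, green, blue), "z_map" (480x640 float32, m along the optical axis (not along the pixel's ray), 0 where there is no reading), "intrinsics" (3x3 intrinsics, pixels), "k1" (the pictures are not rectified: a ray, as slopes to the right and down, at radius r is drawn at 1 + k1 r^2 times it, then the intrinsics apply), "camera_from_world" (4x4, takes a point from world to camera coordinates). Camera axes: x right, y down, z forward; pixel columns grow to the right and rows downward; lengths in m; the calibration is good to about 2 mm. A picture is of the moment at which its call begins.
- ctrl.close_job(): hands the job in; it is judged then, once.
Trained networks look in a picture, given as the dict that the camera call returned (one of the last four; its "shot" number tells which), for a name from the list of things; names that differ only in an ending like _2 or _b are one class to them, and where a whole thing is asked for, a point or a joint stands for the part that bears it (a point fixed in the world has none). Each returns a list of dicts, best first, with "conf" (0 to 1); they miss things now and then, are a little off and sometimes report something else, mostly with a low value. They report only what shows in the picture. A call takes as long as a camera call. They do not tell look-alikes from the thing itself.
- ctrl.look_for(picture, target): "bbox" ([centre column, centre row, width, height] in pixels, round what is visible of it).
The state is a dict: "time": time; "qpos": joint angles; "joint_velocities": joint speeds; "effort": joint torques, N m; "eef_pos": TCP position; "tool_rot": TCP orientation; "ft_force": force on the tool from outside, world axes, zero at the start; "moment": the same for the moment, N m; "gripper_width": finger opening in m; "grasp_force": force on a finger pad.
Only numpy, scipy, OpenCV 4.12 (cv2) and the standard library are available. Lean on these libraries where they do the work, as an engineer would, in place of code of your own. Each camera call takes 0.05 s, during which the arm holds its last target. There are 200 camera calls.

## Working session

There is one attempt and no reset: what is moved stays moved. The work goes in short steps, Python scripts to look and compute and a tool call to move; the robot and the scene stay as the last step left them, time stands still between calls to the robot, and variables do not carry over. Pictures are saved under pics/ and viewed, at most 10 in all, crops included, and the job is handed in when it is done.

Besides the shell and the picture viewer there is one more tool, called after "Emit:" as a command line: name --argument value ..., lists and objects as JSON in quotes. jog_arm: Moves the arm, as the interface text tells. Its arguments: {"type":"object","properties":{"commands":{"type":"array"},"fingers":{"type":"number"}},"required":["commands"]}

```bash
mkdir -p pics; cat > h.py <<'E'
from station import ctrl
import numpy as np, cv2
from scipy.spatial.transform import Rotation as R
def cloud(p):
    K=np.array(p["intrinsics"]);k1=p["k1"];z=p["z_map"]
    v,u=np.mgrid[0:480,0:640]
    xd=(u-K[0,2])/K[0,0];yd=(v-K[1,2])/K[1,1]
    x,y=xd.copy(),yd.copy()
    for _ in range(15):
        s=1+k1*(x*x+y*y);x=xd/s;y=yd/s
    P=np.stack([x*z,y*z,z],-1)
    T=np.linalg.inv(np.array(p["camera_from_world"]))
    W=P@T[:3,:3].T+T[:3,3]
    W[z<=0]=np.nan
    return W
def save(p,n): cv2.imwrite(f"pics/{n}.png",p["pixels"][:,:,::-1])
def togo(pos,rot=None):
    s=ctrl.sense();r=R.from_quat(s["tool_rot"])
    d=r.inv().apply(np.array(pos)-s["eef_pos"])*1000
    a=None if rot is None else np.degrees((r.inv()*rot).as_rotvec())
    return d.round(1),a
E
python3 - <<'E'
from h import *
s=ctrl.sense();print({k:np.round(v,3) for k,v in s.items()},ctrl.grip_depth)
print(R.from_quat(s["tool_rot"]).as_matrix().round(3))
for n in("top","scene"):
    p=ctrl.camera(n);save(p,n+"0");W=cloud(p);np.save(n+"W.npy",W);np.save(n+"P.npy",p["pixels"])
    for t in["case_a","case_a_bar","marker","microscope","cell_counter","petri_a","timer"]:
        for d in ctrl.look_for(p,t)[:4]:
            c=np.array(d["bbox"]);u,v=int(c[0]),int(c[1])
            print(n,t,round(d["conf"],2),c.round(),W[min(max(v,0),479),min(max(u,0),639)].round(3))
E
```

```text
{'time': np.float64(0.0), 'qpos': array([-1.304,  0.277, -0.028,  1.268, -0.   ,  1.467]), 'joint_velocities': array([ 0.001, -0.001, -0.001, -0.001,  0.   , -0.001]), 'effort': array([ 0.0000e+00, -4.4552e+01,  2.9520e+01,  1.7000e-02,  0.0000e+00,
       -0.0000e+00]), 'eef_pos': array([ 0.226, -0.582,  0.23 ]), 'tool_rot': array([ 0.983,  0.184, -0.   , -0.001]), 'ft_force': array([-0.476,  0.171,  0.395]), 'moment': array([-0.022, -0.014, -0.046]), 'grasp_force': np.float64(0.0), 'gripper_width': np.float64(0.086)} 0.0187
[[ 0.932  0.361 -0.001]
 [ 0.361 -0.932  0.002]
 [ 0.    -0.002 -1.   ]]
top case_a 0.78 [211. 199.  66.  81.] [0.611 0.234 0.074]
top case_a 0.71 [447. 202.  67.  78.] [ 0.592 -0.345  0.077]
top case_a_bar 0.75 [211. 200.  64.  81.] [0.605 0.232 0.082]
top marker 0.55 [300. 272.  28.  41.] [0.428 0.02  0.043]
top marker 0.55 [238. 293.  47.  55.] [0.375 0.182 0.006]
top marker 0.29 [312. 172.  31.  25.] [ 0.676 -0.013  0.044]
top marker 0.24 [211. 198.  68.  84.] [0.611 0.236 0.077]
top cell_counter 0.63 [487. 299.  55.  60.] [ 0.352 -0.445  0.037]
top cell_counter 0.56 [300. 271.  25.  39.] [0.428 0.018 0.049]
top petri_a 0.83 [162. 308.  41.  44.] [0.34  0.377 0.001]
top petri_a 0.65 [446. 203.  67.  78.] [ 0.59  -0.345  0.073]
top timer 0.87 [312. 173.  27.  21.] [ 0.676 -0.016  0.033]
scene case_a 0.67 [202. 259.  66.  68.] [0.579 0.243 0.078]
scene case_a 0.65 [416. 216.  12.  23.] [ 0.528 -0.38   0.04 ]
scene case_a_bar 0.93 [199. 253.  62.  54.] [0.604 0.24  0.079]
scene marker 0.97 [252. 319.  40.  54.] [0.336 0.207 0.069]
scene cell_counter 0.88 [474. 249.  52.  39.] [ 0.332 -0.438  0.033]
scene petri_a 0.86 [182. 361.  47.  37.] [ 0.355  0.376 -0.003]
scene timer 0.92 [280. 227.  28.  27.] [ 0.67  -0.013  0.036]
```

View pics/top0.png

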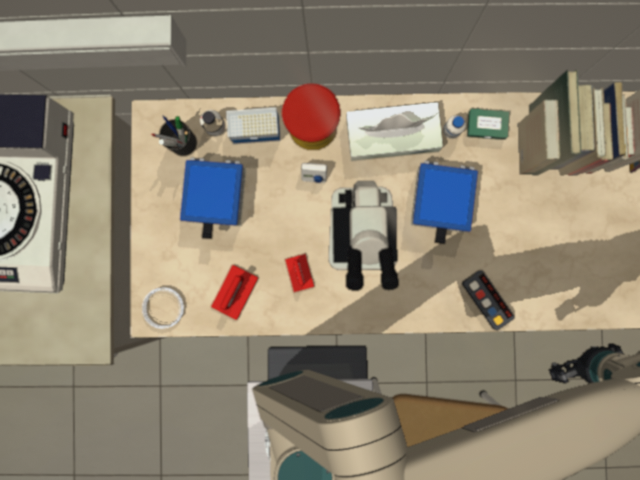

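View pics/scene0.png

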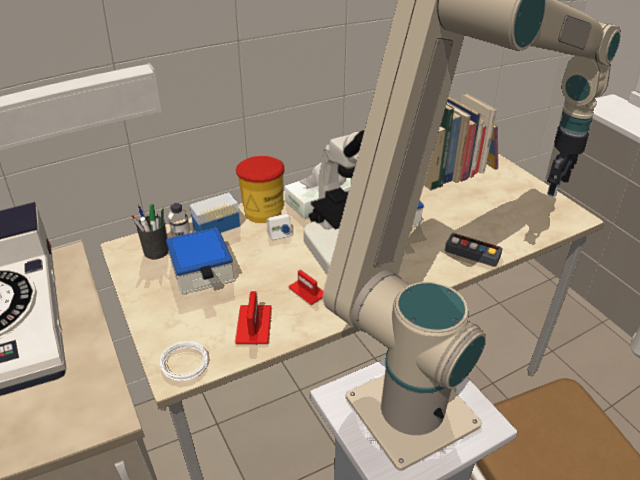

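The top view shows blue lids at (211,193) and (446,197), with their black bars at (207,230) and (441,235). The small marker is at (300,272), the larger look-alike at (235,292), the microscope at (363,230). I'll measure the poses next.

```bash
python3 - <<'E'
from h import *
W=np.load("topW.npy");P=np.load("topP.npy").astype(int)
r,g,b=P[...,0],P[...,1],P[...,2]
def box(m,u0,u1,v0,v1):
    k=np.zeros_like(m);k[v0:v1,u0:u1]=1;return m&k&~np.isnan(W[...,0])
def rect(m):
    q=W[m];c,wh,a=cv2.minAreaRect((q[:,:2]*1000).astype(np.float32));return np.round(c,1),np.round(wh,1),round(a,2)
for n,(u,v) in dict(L=(211,193),R=(446,197)).items():
    m=box((b>r+60)&(abs(W[...,2]-.078)<.012),u-45,u+45,v-45,v+45)
    print(n,m.sum(),rect(m),np.nanmedian(W[m][:,2]),W[m][:,:2].mean(0))
    m=box((r+g+b<180)&(abs(W[...,2]-.075)<.02),u-25,u+20,v+30,v+60)
    print(' bar',m.sum(),W[m].mean(0).round(4),W[m].max(0).round(4),W[m].min(0).round(4),rect(m))
m=box((r>g+70)&(r>b+70),282,320,248,295)
print('mk',m.sum(),rect(m))
for lo,hi in((-.005,.02),(.042,.07)):
    k=m&(W[...,2]>lo)&(W[...,2]<hi);print(k.sum(),rect(k),W[k].mean(0).round(4),np.median(W[k][:,2]))
m=box((W[...,2]>.12),320,410,170,300);q=W[m];print('micro',q.min(0),q.max(0))
for u,v in((300,272),(235,292)):print(W[v-3:v+4:3,u-3:u+4:3,2].round(3))
E
```

```text
L 3333 (array([626.1, 233.6]), array([141. , 151.2]), 84.17) 0.07740041706258194 [0.62586368 0.23300265]
 bar 127 [0.5317 0.243  0.0765] [0.5503 0.2546 0.0896] [0.5144 0.2327 0.0679] (array([532.5, 243.8]), array([35.9, 21.6]), 1.67)
R 3420 (array([ 604.4, -342.8]), array([140.2, 152.6]), 81.21) 0.07766550269796646 [ 0.60278659 -0.34245118]
 bar 143 [ 0.5093 -0.3295  0.0764] [ 0.5292 -0.3161  0.0852] [ 0.4895 -0.3433  0.0663] (array([ 509. , -329.2]), array([23.5, 38.8]), 79.45)
mk 722 (array([424.8,  22.4]), array([88.3, 54.8]), 14.66)
578 (array([424.9,  22.6]), array([87.9, 54.8]), 14.91) [0.4237 0.0223 0.0072] 0.007325648957569819
131 (array([426.2,  23.1]), array([64.5, 12.7]), 14.01) [0.4263 0.0228 0.0518] 0.0517779575260402
micro [ 0.38259597 -0.21393629  0.14601579] [ 0.62811333 -0.06341467  0.42762052]
[[0.051 0.032 0.012]
 [0.058 0.053 0.006]
 [0.051 0.051 0.003]]
[[0.073 0.072 0.02 ]
 [0.074 0.052 0.014]
 [0.062 0.018 0.009]]
```

```bash
cat >> h.py <<'E'
def rows(pts,yaw=None,n=8,step=45):
    """polyline from now through pts; prints rows in tool mm, turn about tool z spread over rows"""
    s=ctrl.sense();r=R.from_quat(s["tool_rot"]);p0=np.array(s["eef_pos"])
    L=[p0]
    for q in pts:
        q=np.array(q);k=int(np.ceil(np.linalg.norm(q-L[-1])*1000/step));a=L[-1]
        L+=[a+(q-a)*(i+1)/k for i in range(k)]
    m=r.as_matrix();az=np.degrees(np.arctan2(m[1,0],m[0,0]))
    print("tool x az",az.round(1),"n",len(L)-1, "turn tool z", None if yaw is None else round((az-yaw+180)%360-180,1))
    for q in L[1:]: print((m.T@(q-p0)*1000).round().tolist(),q.round(3))
E
python3 - <<'E'
from h import *
W=np.load("topW.npy");q=W.reshape(-1,3);q=q[(q[:,1]>-.23)&(q[:,1]<-.05)&(q[:,2]>.06)&(q[:,0]>.35)]
for x in np.arange(.37,.56,.02):
    k=q[abs(q[:,0]-x)<.01];k.size and print(x.round(2),k.min(0).round(3),k.max(0).round(3))
rows([(.33,-.40,.25),(.315,-.17,.25),(.33,0,.25),(.42,.17,.25),(.52,.2445,.16)],174.2)
E
```

```text
0.39 [ 0.383 -0.188  0.4  ] [ 0.4   -0.088  0.426]
0.41 [ 0.401 -0.189  0.397] [ 0.42  -0.088  0.428]
0.43 [ 0.42  -0.185  0.329] [ 0.44  -0.092  0.416]
0.45 [ 0.44  -0.213  0.148] [ 0.46  -0.065  0.39 ]
0.47 [ 0.46  -0.214  0.151] [ 0.48  -0.065  0.382]
0.49 [ 0.48  -0.212  0.151] [ 0.5   -0.063  0.384]
0.51 [ 0.5   -0.212  0.153] [ 0.52  -0.064  0.369]
0.53 [ 0.52  -0.212  0.153] [ 0.54  -0.064  0.348]
0.55 [ 0.54  -0.214  0.151] [ 0.56  -0.064  0.349]
tool x az 21.2 n 24 turn tool z -153.0
[33.0, -27.0, -4.0] [ 0.247 -0.546  0.235]
[65.0, -53.0, -7.0] [ 0.268 -0.51   0.239]
[98.0, -80.0, -11.0] [ 0.288 -0.473  0.243]
[130.0, -106.0, -15.0] [ 0.309 -0.437  0.246]
[163.0, -133.0, -19.0] [ 0.33 -0.4   0.25]
[175.0, -169.0, -19.0] [ 0.328 -0.362  0.25 ]
[186.0, -206.0, -19.0] [ 0.325 -0.323  0.25 ]
[198.0, -243.0, -19.0] [ 0.322 -0.285  0.25 ]
[209.0, -279.0, -19.0] [ 0.32  -0.247  0.25 ]
[221.0, -316.0, -19.0] [ 0.318 -0.208  0.25 ]
[232.0, -353.0, -19.0] [ 0.315 -0.17   0.25 ]
[251.0, -391.0, -19.0] [ 0.319 -0.128  0.25 ]
[270.0, -429.0, -19.0] [ 0.322 -0.085  0.25 ]
[289.0, -467.0, -19.0] [ 0.326 -0.043  0.25 ]
[308.0, -506.0, -19.0] [0.33 0.   0.25]
[337.0, -531.0, -19.0] [0.348 0.034 0.25 ]
[366.0, -556.0, -19.0] [0.366 0.068 0.25 ]
[395.0, -581.0, -19.0] [0.384 0.102 0.25 ]
[424.0, -607.0, -19.0] [0.402 0.136 0.25 ]
[453.0, -632.0, -19.0] [0.42 0.17 0.25]
[483.0, -640.0, 4.0] [0.445 0.189 0.228]
[513.0, -648.0, 26.0] [0.47  0.207 0.205]
[543.0, -657.0, 49.0] [0.495 0.226 0.182]
[573.0, -665.0, 71.0] [0.52  0.244 0.16 ]
```

Emit:
jog_arm --commands '[{"delta_pos": [33,-27,0],"angular": [0,0,-10]},{"delta_pos": [65,-53,0],"angular": [0,0,-20]},{"delta_pos": [98,-80,0],"angular": [0,0,-30]},{"delta_pos": [130,-106,0],"angular": [0,0,-40]},{"delta_pos": [160,-133,0],"angular": [0,0,-50]},{"delta_pos": [170,-169,0],"angular": [0,0,-60]},{"delta_pos": [180,-206,0],"angular": [0,0,-70]},{"delta_pos": [190,-243,0],"angular": [0,0,-80]}]' --fingers 60

```text
time: 1.8
eef_pos: [0.3151, -0.2863, 0.2314]
tool_rot: [0.633, 0.774, 0.0, 0.0]
ft_force: [0.5, -0.3, -0.1]
gripper_width: 0.0604
grasp_force: 0.0
```

```bash
python3 - <<'E'
from h import *
print(ctrl.sense()["qpos"].round(3))
rows([(.312,-.19,.23),(.314,-.09,.23),(.34,.02,.23),(.42,.17,.22),(.52,.2445,.16)],174.2)
E
```

```text
[-0.89  -0.083 -0.426  1.228  0.     0.48 ]
tool x az 101.5 n 17 turn tool z -72.7
[32.0, 5.0, 0.0] [ 0.314 -0.254  0.231]
[63.0, 11.0, 1.0] [ 0.313 -0.222  0.23 ]
[95.0, 16.0, 1.0] [ 0.312 -0.19   0.23 ]
[128.0, 24.0, 1.0] [ 0.313 -0.157  0.23 ]
[160.0, 31.0, 1.0] [ 0.313 -0.123  0.23 ]
[193.0, 38.0, 1.0] [ 0.314 -0.09   0.23 ]
[227.0, 54.0, 1.0] [ 0.323 -0.053  0.23 ]
[261.0, 70.0, 1.0] [ 0.331 -0.017  0.23 ]
[295.0, 86.0, 1.0] [0.34 0.02 0.23]
[328.0, 113.0, 4.0] [0.36  0.058 0.228]
[361.0, 140.0, 6.0] [0.38  0.095 0.225]
[393.0, 167.0, 9.0] [0.4   0.132 0.222]
[426.0, 194.0, 11.0] [0.42 0.17 0.22]
[439.0, 222.0, 26.0] [0.445 0.189 0.205]
[453.0, 250.0, 41.0] [0.47  0.207 0.19 ]
[466.0, 279.0, 56.0] [0.495 0.226 0.175]
[479.0, 307.0, 71.0] [0.52  0.244 0.16 ]
```

Emit:
jog_arm --commands '[{"delta_pos": [32,5,0],"angular": [0,0,-9]},{"delta_pos": [63,11,0],"angular": [0,0,-18]},{"delta_pos": [95,16,0],"angular": [0,0,-27]},{"delta_pos": [128,24,0],"angular": [0,0,-36]},{"delta_pos": [160,31,0],"angular": [0,0,-45]},{"delta_pos": [193,38,0],"angular": [0,0,-54]},{"delta_pos": [227,54,0],"angular": [0,0,-63]},{"delta_pos": [261,70,0],"angular": [0,0,-72]}]'

```text
time: 2.8
eef_pos: [0.3334, -0.0168, 0.2317]
tool_rot: [0.057, 0.998, -0.0, 0.001]
ft_force: [0.7, -0.2, -0.5]
gripper_width: 0.06
grasp_force: 0.0
```

```bash
python3 - <<'E'
from h import *
print(ctrl.sense()["qpos"].round(3))
rows([(.42,.17,.21),(.52,.2445,.13)],174.2)
E
```

```text
[-0.245 -0.267 -0.572  1.264 -0.    -0.131]
tool x az 173.5 n 9 turn tool z -0.7
[-13.0, 39.0, 4.0] [0.351 0.021 0.227]
[-26.0, 78.0, 9.0] [0.368 0.058 0.223]
[-39.0, 117.0, 13.0] [0.385 0.095 0.219]
[-52.0, 156.0, 17.0] [0.403 0.133 0.214]
[-65.0, 195.0, 22.0] [0.42 0.17 0.21]
[-87.0, 217.0, 42.0] [0.445 0.189 0.19 ]
[-110.0, 238.0, 62.0] [0.47  0.207 0.17 ]
[-133.0, 260.0, 82.0] [0.495 0.226 0.15 ]
[-155.0, 281.0, 102.0] [0.52  0.244 0.13 ]
```

Emit:
jog_arm --commands '[{"delta_pos": [-20,47,4],"angular": [0,0,-1]},{"delta_pos": [-35,95,9],"angular": [0,0,-1]},{"delta_pos": [-50,145,15],"angular": [0,0,-1]},{"delta_pos": [-68,192,25],"angular": [0,0,-1]},{"delta_pos": [-100,225,50],"angular": [0,0,-1]},{"delta_pos": [-133,260,82],"angular": [0,0,-1]},{"delta_pos": [-155,281,102],"angular": [0,0,-1]},{"delta_pos": [-155,281,102],"angular": [0,0,-1]}]'

```text
time: 3.8
eef_pos: [0.5207, 0.2435, 0.1272]
tool_rot: [0.05, 0.999, -0.001, -0.001]
ft_force: [-0.0, -0.4, 0.2]
gripper_width: 0.06
grasp_force: 0.0
```

```bash
python3 - <<'E'
from h import *
print(ctrl.sense()["qpos"].round(3))
rows([(.5195,.2445,.057)],174.2)
p=ctrl.camera("scene");cv2.imwrite("pics/s1.png",cv2.resize(p["pixels"][180:320,120:300,::-1],None,fx=4,fy=4))
E
```

```text
[ 0.325  0.265 -0.271  1.037  0.     0.425]
tool x az 174.2 n 2 turn tool z 0.0
[1.0, 1.0, 35.0] [0.52  0.244 0.092]
[1.0, 1.0, 70.0] [0.52  0.244 0.057]
```

View pics/s1.png

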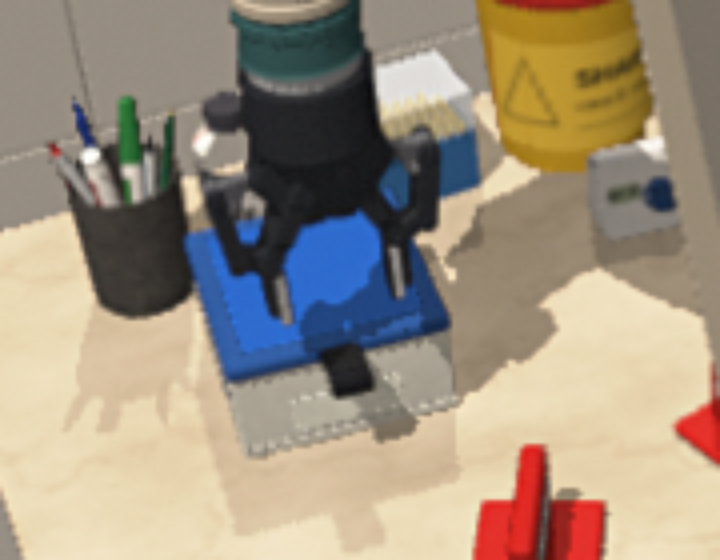

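The crop shows the fingers at (285,300) and (400,280), on either side of the bar (350,370) and above it, centred along y. I'll go down and pinch it.

Emit:
jog_arm --commands '[{"delta_pos": [1,1,18],"angular": [0,0,0]},{"delta_pos": [1,1,36],"angular": [0,0,0]},{"delta_pos": [1,1,54],"angular": [0,0,0]},{"delta_pos": [1,1,68],"angular": [0,0,0]},{"delta_pos": [1,1,70],"angular": [0,0,0]},{"delta_pos": [1,1,70],"angular": [0,0,0]}]'

```text
time: 4.6
eef_pos: [0.5197, 0.2439, 0.0593]
tool_rot: [0.051, 0.999, 0.0, 0.0]
ft_force: [0.2, 0.8, 0.1]
gripper_width: 0.0596
grasp_force: 0.0
```

Emit:
jog_arm --commands '[{"delta_pos": [0,0,0],"angular": [0,0,0]},{"delta_pos": [0,0,0],"angular": [0,0,0]},{"delta_pos": [0,0,0],"angular": [0,0,0]},{"delta_pos": [0,0,0],"angular": [0,0,0]},{"delta_pos": [0,0,0],"angular": [0,0,0]}]' --fingers 0

```text
time: 5.22
eef_pos: [0.5203, 0.2447, 0.0603]
tool_rot: [0.051, 0.999, 0.001, 0.001]
ft_force: [-0.9, 3.4, 5.5]
gripper_width: 0.0246
grasp_force: 59.2
```

```bash
python3 - <<'E'
from h import *
print(ctrl.sense()["qpos"].round(3))
for t in np.linspace(0,.85,17)[1:]:
    a=np.array([-185,6.]);c,s=np.cos(t),np.sin(t)
    d=np.array([-185*c+6*s,185*s+6*c])-a
    print(round(t,2),"tool",[-d[0].round(),0,-d[1].round()])
E
```

```text
[ 0.327  0.331 -0.342  0.895  0.001  0.428]
0.05 tool [np.float64(-1.0), 0, np.float64(-10.0)]
0.11 tool [np.float64(-2.0), 0, np.float64(-20.0)]
0.16 tool [np.float64(-3.0), 0, np.float64(-29.0)]
0.21 tool [np.float64(-5.0), 0, np.float64(-39.0)]
0.27 tool [np.float64(-8.0), 0, np.float64(-48.0)]
0.32 tool [np.float64(-11.0), 0, np.float64(-58.0)]
0.37 tool [np.float64(-15.0), 0, np.float64(-67.0)]
0.42 tool [np.float64(-19.0), 0, np.float64(-76.0)]
0.48 tool [np.float64(-24.0), 0, np.float64(-84.0)]
0.53 tool [np.float64(-29.0), 0, np.float64(-93.0)]
0.58 tool [np.float64(-34.0), 0, np.float64(-101.0)]
0.64 tool [np.float64(-40.0), 0, np.float64(-109.0)]
0.69 tool [np.float64(-46.0), 0, np.float64(-116.0)]
0.74 tool [np.float64(-53.0), 0, np.float64(-124.0)]
0.8 tool [np.float64(-60.0), 0, np.float64(-131.0)]
0.85 tool [np.float64(-67.0), 0, np.float64(-137.0)]
```

Emit:
jog_arm --commands '[{"delta_pos": [-1,0,-10],"angular": [0,0,0]},{"delta_pos": [-2,0,-20],"angular": [0,0,0]},{"delta_pos": [-3,0,-29],"angular": [0,0,0]},{"delta_pos": [-5,0,-39],"angular": [0,0,0]},{"delta_pos": [-8,0,-48],"angular": [0,0,0]},{"delta_pos": [-11,0,-58],"angular": [0,0,0]},{"delta_pos": [-15,0,-67],"angular": [0,0,0]},{"delta_pos": [-19,0,-76],"angular": [0,0,0]}]'

```text
time: 6.22
eef_pos: [0.5401, 0.2426, 0.1342]
tool_rot: [0.051, 0.999, 0.001, 0.001]
ft_force: [8.6, 5.0, -9.9]
gripper_width: 0.0245
grasp_force: 59.4
```

```bash
cat >> h.py <<'E'
def lid(hinge,yaw,tag=None,mk=1):
    """tool shifts to bring the grasp to lid angles; hinge xy; uses TCP offset dz from bar"""
def lidang(u0,u1,v0,v1,cam="scene",tag=None):
    p=ctrl.camera(cam);W=cloud(p);P=p["pixels"].astype(int)
    m=np.zeros((480,640),bool);m[v0:v1,u0:u1]=1
    m&=(P[...,2]>P[...,0]+60)&(W[...,2]>.05)
    q=W[m];c=np.median(q,0);q=q[np.linalg.norm(q-c,axis=1)<.12]
    n=np.linalg.svd(q-q.mean(0))[2][2]
    if tag: cv2.imwrite(f"pics/{tag}.png",cv2.resize(p["pixels"][v0:v1,u0:u1,::-1],None,fx=3,fy=3))
    return ctrl.sense()["time"],np.arccos(abs(n[2])),q.mean(0).round(3)
E
python3 - <<'E'
from h import *
print(ctrl.sense()["ft_force"].round(1),lidang(150,270,180,300))
E
```

```text
[ 8.6  5.  -9.9] (6.275, np.float64(0.4435592236723599), array([0.608, 0.258, 0.123]))
```

Emit:
jog_arm --commands '[{"delta_pos": [-5,0,-8],"angular": [0,0,0]},{"delta_pos": [-10,0,-17],"angular": [0,0,0]},{"delta_pos": [-15,0,-25],"angular": [0,0,0]},{"delta_pos": [-21,0,-33],"angular": [0,0,0]},{"delta_pos": [-27,0,-40],"angular": [0,0,0]},{"delta_pos": [-34,0,-48],"angular": [0,0,0]},{"delta_pos": [-41,0,-54],"angular": [0,0,0]},{"delta_pos": [-41,0,-54],"angular": [0,0,0]}]'

```text
time: 7.28
eef_pos: [0.5796, 0.2385, 0.1872]
tool_rot: [0.05, 0.999, 0.001, -0.001]
ft_force: [4.1, 5.4, -7.5]
gripper_width: 0.0246
grasp_force: 59.8
```

```bash
python3 - <<'E'
from h import *
print(ctrl.sense()["ft_force"].round(1),lidang(150,270,160,300))
E
```

```text
[ 4.1  5.4 -7.5] (7.325, np.float64(1.4779899380782822), array([0.6  , 0.272, 0.175]))
```

Emit:
jog_arm --commands '[{"delta_pos": [0,0,0],"angular": [0,0,0]},{"delta_pos": [0,0,0],"angular": [0,0,0]},{"delta_pos": [0,0,0],"angular": [0,0,0]},{"delta_pos": [0,0,-20],"angular": [0,0,0]},{"delta_pos": [0,0,-50],"angular": [0,0,0]},{"delta_pos": [0,0,-80],"angular": [0,0,0]},{"delta_pos": [0,0,-80],"angular": [0,0,0]},{"delta_pos": [0,0,-80],"angular": [0,0,0]}]' --fingers 65

```text
time: 8.32
eef_pos: [0.5789, 0.2375, 0.2687]
tool_rot: [0.051, 0.999, -0.0, -0.0]
ft_force: [-1.8, -0.2, -0.1]
gripper_width: 0.0649
grasp_force: 0.0
```

```bash
python3 - <<'E'
from h import *
print(lidang(130,290,130,310,tag="s2"),ctrl.sense()["qpos"].round(2))
E
```

```text
(8.375, np.float64(0.333288332665611), array([0.598, 0.244, 0.175])) [ 0.29  0.26  0.03  1.34 -0.    0.39]
```

View pics/s2.png

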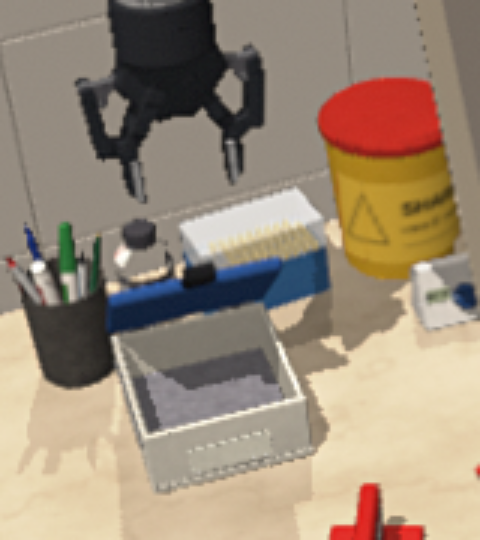

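The lid stands open: the bar is at about (200,275) in the crop, clear of the fingers. I'll check it again on the way to the right-hand case.

```bash
python3 - <<'E'
from h import *
rows([(.5,.2,.26),(.36,.06,.25),(.314,-.09,.23),(.312,-.19,.23),(.34,-.27,.21),(.4977,-.3263,.15)],171.2)
E
```

```text
tool x az 174.2 n 20 turn tool z 3.0
[37.0, -23.0, 4.0] [0.539 0.219 0.264]
[74.0, -45.0, 8.0] [0.5  0.2  0.26]
[99.0, -76.0, 10.0] [0.472 0.172 0.258]
[124.0, -107.0, 12.0] [0.444 0.144 0.256]
[149.0, -137.0, 14.0] [0.416 0.116 0.254]
[174.0, -168.0, 17.0] [0.388 0.088 0.252]
[199.0, -199.0, 19.0] [0.36 0.06 0.25]
[207.0, -237.0, 24.0] [0.348 0.022 0.245]
[215.0, -276.0, 29.0] [ 0.337 -0.015  0.24 ]
[222.0, -314.0, 34.0] [ 0.326 -0.052  0.235]
[230.0, -353.0, 39.0] [ 0.314 -0.09   0.23 ]
[227.0, -386.0, 39.0] [ 0.313 -0.123  0.23 ]
[224.0, -419.0, 39.0] [ 0.313 -0.157  0.23 ]
[222.0, -452.0, 39.0] [ 0.312 -0.19   0.23 ]
[204.0, -491.0, 49.0] [ 0.326 -0.23   0.22 ]
[186.0, -529.0, 59.0] [ 0.34 -0.27  0.21]
[145.0, -539.0, 74.0] [ 0.379 -0.284  0.195]
[104.0, -549.0, 89.0] [ 0.419 -0.298  0.18 ]
[64.0, -559.0, 104.0] [ 0.458 -0.312  0.165]
[23.0, -569.0, 119.0] [ 0.498 -0.326  0.15 ]
```

Emit:
jog_arm --commands '[{"delta_pos": [37,-23,4],"angular": [0,0,0]},{"delta_pos": [74,-45,8],"angular": [0,0,0]},{"delta_pos": [108,-86,10],"angular": [0,0,1]},{"delta_pos": [140,-127,14],"angular": [0,0,1]},{"delta_pos": [170,-163,17],"angular": [0,0,2]},{"delta_pos": [199,-199,19],"angular": [0,0,2]},{"delta_pos": [209,-245,25],"angular": [0,0,3]},{"delta_pos": [219,-295,32],"angular": [0,0,3]}]'

```text
time: 9.38
eef_pos: [0.3299, -0.0342, 0.236]
tool_rot: [0.076, 0.997, 0.0, -0.001]
ft_force: [0.2, 0.1, 0.2]
gripper_width: 0.0649
grasp_force: 0.0
```

```bash
python3 - <<'E'
from h import *
p=ctrl.camera("top");W=cloud(p);P=p["pixels"].astype(int)
m=np.zeros((480,640),bool);m[150:260,160:260]=1
m&=(P[...,2]>P[...,0]+60)&(W[...,2]>.05);q=W[m];print(len(q),q.min(0),q.max(0), p["shot"])
n=np.linalg.svd(q-q.mean(0),full_matrices=False)[2][2];print(np.arccos(abs(n[2])))
rows([(.314,-.09,.23),(.312,-.19,.23),(.34,-.27,.21),(.4977,-.3263,.15)],171.2)
E
```

```text
2215 [0.58912114 0.15824079 0.06986935] [0.70941457 0.30409289 0.18420802] 7
0.7605859879188649
tool x az 170.8 n 11 turn tool z -0.4
[3.0, -26.0, 3.0] [ 0.321 -0.065  0.232]
[5.0, -53.0, 5.0] [ 0.314 -0.09   0.23 ]
[1.0, -86.0, 5.0] [ 0.313 -0.123  0.23 ]
[-4.0, -119.0, 5.0] [ 0.313 -0.157  0.23 ]
[-9.0, -152.0, 6.0] [ 0.312 -0.19   0.23 ]
[-29.0, -189.0, 16.0] [ 0.326 -0.23   0.22 ]
[-49.0, -226.0, 26.0] [ 0.34 -0.27  0.21]
[-90.0, -234.0, 41.0] [ 0.379 -0.284  0.195]
[-131.0, -241.0, 56.0] [ 0.419 -0.298  0.18 ]
[-173.0, -249.0, 70.0] [ 0.458 -0.312  0.165]
[-214.0, -256.0, 85.0] [ 0.498 -0.326  0.15 ]
```

Left lid is still at 0.76 rad 2 s after release, so the left hinge holds. I'll go on to the right.

Emit:
jog_arm --commands '[{"delta_pos": [5,-45,5],"angular": [0,0,0]},{"delta_pos": [2,-86,5],"angular": [0,0,0]},{"delta_pos": [-3,-125,5],"angular": [0,0,0]},{"delta_pos": [-9,-162,6],"angular": [0,0,0]},{"delta_pos": [-40,-205,16],"angular": [0,0,0]},{"delta_pos": [-80,-240,30],"angular": [0,0,0]},{"delta_pos": [-125,-246,50],"angular": [0,0,0]},{"delta_pos": [-173,-250,70],"angular": [0,0,0]}]'

```text
time: 10.42
eef_pos: [0.4644, -0.3074, 0.1651]
tool_rot: [0.078, 0.997, 0.001, -0.001]
ft_force: [0.7, 0.3, -0.5]
gripper_width: 0.0652
grasp_force: 0.0
```

```bash
python3 - <<'E'
from h import *
rows([(.4977,-.3263,.12),(.4977,-.3263,.06)],171.2)
p=ctrl.camera("top");save(p,"t3");W=cloud(p);P=p["pixels"].astype(int)
m=np.zeros((480,640),bool);m[140:250,400:500]=1
m&=(P[...,2]>P[...,0]+60)&(abs(W[...,2]-.078)<.01);q=W[m];print(cv2.minAreaRect((q[:,:2]*1000).astype(np.float32)))
E
```

```text
tool x az 171.1 n 4 turn tool z -0.1
[-18.0, -7.0, 22.0] [ 0.481 -0.317  0.143]
[-36.0, -14.0, 45.0] [ 0.498 -0.326  0.12 ]
[-36.0, -14.0, 75.0] [ 0.498 -0.326  0.09 ]
[-36.0, -14.0, 105.0] [ 0.498 -0.326  0.06 ]
((604.2498779296875, -342.7926025390625), (140.0316162109375, 151.0968475341797), 81.17054748535156)
```

Emit:
jog_arm --commands '[{"delta_pos": [-18,-7,15],"angular": [0,0,0]},{"delta_pos": [-36,-14,30],"angular": [0,0,0]},{"delta_pos": [-36,-14,45],"angular": [0,0,0]},{"delta_pos": [-36,-14,65],"angular": [0,0,0]},{"delta_pos": [-36,-14,85],"angular": [0,0,0]},{"delta_pos": [-36,-14,102],"angular": [0,0,0]},{"delta_pos": [-36,-14,105],"angular": [0,0,0]},{"delta_pos": [-36,-14,105],"angular": [0,0,0]}]'

```text
time: 11.48
eef_pos: [0.4974, -0.3263, 0.0624]
tool_rot: [0.077, 0.997, 0.0, -0.0]
ft_force: [0.1, 0.9, 1.0]
gripper_width: 0.0652
grasp_force: 0.0
```

Emit:
jog_arm --commands '[{"delta_pos": [0,0,0],"angular": [0,0,0]},{"delta_pos": [0,0,0],"angular": [0,0,0]},{"delta_pos": [0,0,0],"angular": [0,0,0]},{"delta_pos": [0,0,0],"angular": [0,0,0]},{"delta_pos": [0,0,0],"angular": [0,0,0]}]' --fingers 0

```text
time: 12.1
eef_pos: [0.498, -0.3281, 0.0635]
tool_rot: [0.077, 0.997, -0.002, 0.0]
ft_force: [-2.1, -4.1, 5.8]
gripper_width: 0.0245
grasp_force: 60.6
```

Emit:
jog_arm --commands '[{"delta_pos": [-1,0,-10],"angular": [0,0,0]},{"delta_pos": [-2,0,-20],"angular": [0,0,0]},{"delta_pos": [-3,0,-29],"angular": [0,0,0]},{"delta_pos": [-5,0,-39],"angular": [0,0,0]},{"delta_pos": [-8,0,-48],"angular": [0,0,0]},{"delta_pos": [-11,0,-58],"angular": [0,0,0]},{"delta_pos": [-15,0,-67],"angular": [0,0,0]},{"delta_pos": [-19,0,-76],"angular": [0,0,0]}]'

```text
time: 13.1
eef_pos: [0.5191, -0.3313, 0.1378]
tool_rot: [0.077, 0.997, -0.001, 0.003]
ft_force: [7.7, -7.6, -8.9]
gripper_width: 0.024
grasp_force: 59.4
```

Emit:
jog_arm --commands '[{"delta_pos": [-5,0,-8],"angular": [0,0,0]},{"delta_pos": [-10,0,-17],"angular": [0,0,0]},{"delta_pos": [-15,0,-25],"angular": [0,0,0]},{"delta_pos": [-21,0,-33],"angular": [0,0,0]},{"delta_pos": [-27,0,-40],"angular": [0,0,0]},{"delta_pos": [-34,0,-48],"angular": [0,0,0]},{"delta_pos": [-45,0,-58],"angular": [0,0,0]},{"delta_pos": [-45,0,-58],"angular": [0,0,0]}]'

```text
time: 14.1
eef_pos: [0.5623, -0.3379, 0.1942]
tool_rot: [0.077, 0.997, -0.001, 0.001]
ft_force: [4.1, -8.3, -9.8]
gripper_width: 0.0244
grasp_force: 60.2
```

Emit:
jog_arm --commands '[{"delta_pos": [0,0,0],"angular": [0,0,0]},{"delta_pos": [0,0,0],"angular": [0,0,0]},{"delta_pos": [0,0,0],"angular": [0,0,0]},{"delta_pos": [0,0,-20],"angular": [0,0,0]},{"delta_pos": [0,0,-50],"angular": [0,0,0]}]' --fingers 65

```text
time: 14.72
eef_pos: [0.56, -0.3353, 0.2457]
tool_rot: [0.077, 0.997, 0.001, -0.001]
ft_force: [-0.1, -0.2, 0.7]
gripper_width: 0.0653
grasp_force: 0.0
```

```bash
python3 - <<'E'
from h import *
p=ctrl.camera("top");save(p,"t4");W=cloud(p);P=p["pixels"].astype(int)
for a,b in((160,260),(395,500)):
    m=np.zeros((480,640),bool);m[130:260,a:b]=1
    m&=(P[...,2]>P[...,0]+60)&(W[...,2]>.05);q=W[m]
    n=np.linalg.svd(q-q.mean(0),full_matrices=False)[2][2];print(len(q),q.max(0),np.arccos(abs(n[2])))
rows([(.40,-.30,.25),(.33,-.25,.25),(.312,-.19,.24),(.314,-.09,.23),(.4255,.0228,.15)],194.5)
E
```

```text
2203 [0.70996355 0.30374303 0.18368143] 0.7608128254562466
1548 [ 0.68810709 -0.23902547  0.65798823] 1.0673149690266883
tool x az 171.2 n 15 turn tool z -23.3
[42.0, 3.0, 0.0] [ 0.522 -0.328  0.251]
[83.0, 6.0, 0.0] [ 0.481 -0.318  0.251]
[125.0, 9.0, 1.0] [ 0.441 -0.309  0.25 ]
[166.0, 12.0, 1.0] [ 0.4  -0.3   0.25]
[205.0, 31.0, 0.0] [ 0.365 -0.275  0.25 ]
[243.0, 50.0, 0.0] [ 0.33 -0.25  0.25]
[256.0, 79.0, 5.0] [ 0.321 -0.22   0.245]
[270.0, 107.0, 10.0] [ 0.312 -0.19   0.24 ]
[274.0, 140.0, 13.0] [ 0.313 -0.157  0.237]
[279.0, 173.0, 16.0] [ 0.313 -0.123  0.233]
[283.0, 206.0, 20.0] [ 0.314 -0.09   0.23 ]
[260.0, 238.0, 40.0] [ 0.342 -0.062  0.21 ]
[237.0, 270.0, 60.0] [ 0.37  -0.034  0.19 ]
[214.0, 303.0, 80.0] [ 0.398 -0.005  0.17 ]
[191.0, 335.0, 100.0] [0.426 0.023 0.15 ]
```

Emit:
jog_arm --commands '[{"delta_pos": [42,3,-5],"angular": [0,0,0]},{"delta_pos": [95,6,-8],"angular": [0,0,0]},{"delta_pos": [145,10,-5],"angular": [0,0,-3]},{"delta_pos": [190,25,0],"angular": [0,0,-6]},{"delta_pos": [235,46,0],"angular": [0,0,-9]},{"delta_pos": [256,75,5],"angular": [0,0,-12]},{"delta_pos": [270,107,10],"angular": [0,0,-16]},{"delta_pos": [274,140,13],"angular": [0,0,-20]}]'

```text
time: 15.78
eef_pos: [0.3106, -0.1546, 0.2332]
tool_rot: [-0.098, 0.995, -0.0, 0.0]
ft_force: [1.5, 0.4, -0.8]
gripper_width: 0.0654
grasp_force: 0.0
```

```bash
python3 - <<'E'
from h import *
p=ctrl.camera("top");save(p,"t5");W=cloud(p);P=p["pixels"].astype(int)
for a,b in((160,260),(400,500)):
    m=np.zeros((480,640),bool);m[130:260,a:b]=1
    m&=(P[...,2]>P[...,0]+60)&(W[...,2]>.05);q=W[m]
    n=np.linalg.svd(q-q.mean(0),full_matrices=False)[2][2];print(len(q),q.max(0),np.arccos(abs(n[2])))
rows([(.314,-.09,.23),(.4255,.0228,.13)],194.5)
E
```

```text
2211 [0.70924022 0.3046855  0.18400524] 0.7601237968600607
3358 [ 0.68603783 -0.26428614  0.08912769] 0.0022354251091251426
tool x az -168.5 n 7 turn tool z -3.0
[-8.0, 30.0, 1.0] [ 0.312 -0.121  0.231]
[-16.0, 59.0, 3.0] [ 0.314 -0.09   0.23 ]
[-43.0, 77.0, 23.0] [ 0.336 -0.067  0.21 ]
[-69.0, 94.0, 43.0] [ 0.359 -0.045  0.19 ]
[-95.0, 112.0, 63.0] [ 0.381 -0.022  0.17 ]
[-122.0, 129.0, 83.0] [0.403 0.    0.15 ]
[-148.0, 147.0, 103.0] [0.426 0.023 0.13 ]
```

Emit:
jog_arm --commands '[{"delta_pos": [-8,35,1],"angular": [0,0,-1]},{"delta_pos": [-16,64,3],"angular": [0,0,-2]},{"delta_pos": [-43,90,13],"angular": [0,0,-3]},{"delta_pos": [-80,110,33],"angular": [0,0,-3]},{"delta_pos": [-115,130,53],"angular": [0,0,-3]},{"delta_pos": [-148,147,83],"angular": [0,0,-3]},{"delta_pos": [-148,147,103],"angular": [0,0,-3]},{"delta_pos": [-148,147,103],"angular": [0,0,-3]}]'

```text
time: 16.82
eef_pos: [0.4266, 0.0176, 0.1289]
tool_rot: [-0.124, 0.992, 0.001, -0.002]
ft_force: [0.3, 0.2, 0.5]
gripper_width: 0.065
grasp_force: 0.0
```

```bash
python3 - <<'E'
from h import *
i=cv2.imread("pics/t4.png");cv2.imwrite("pics/t4c.png",cv2.resize(i[140:280,380:520],None,fx=4,fy=4))
p=ctrl.camera("scene");W=cloud(p);P=p["pixels"].astype(int)
cv2.imwrite("pics/s6.png",cv2.resize(p["pixels"][200:340,220:380,::-1],None,fx=4,fy=4))
rows([(.4255,.0228,.025)],194.5)
E
```

```text
tool x az -165.8 n 3 turn tool z -0.3
[0.0, 2.0, 35.0] [0.427 0.019 0.095]
[0.0, 4.0, 70.0] [0.426 0.021 0.06 ]
[0.0, 6.0, 105.0] [0.426 0.023 0.025]
```

View pics/t4c.png

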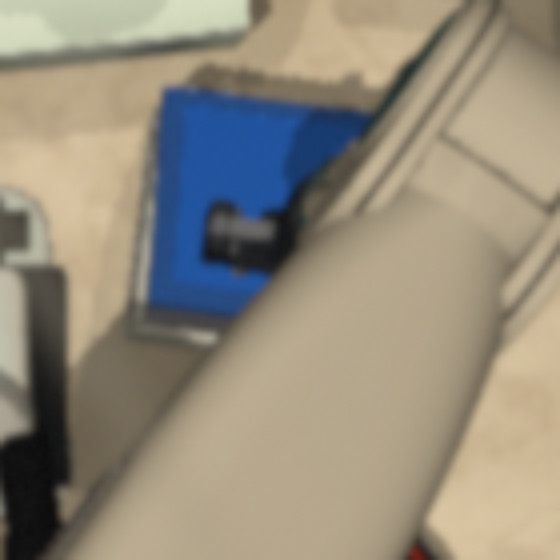

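View pics/s6.png

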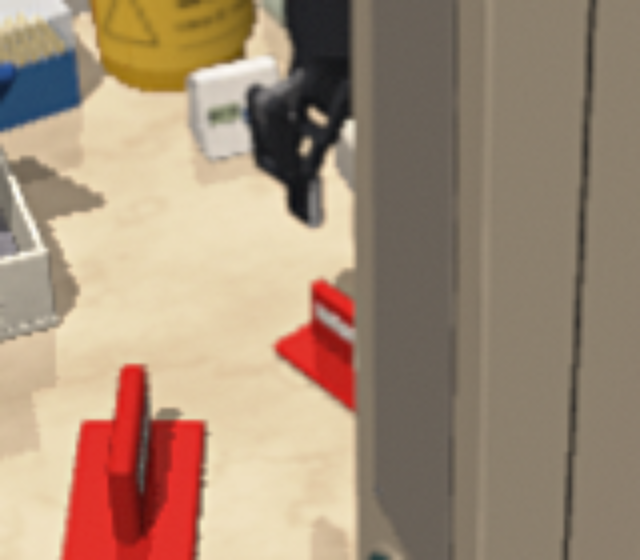

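At release plus about 0.5 s the right lid was still partly open (case rim visible at (180,330) in the crop); by 15.8 s it was shut. So the right-hand case has the worn hinge. The gripper is now over the small marker, whose fin is at (335,315) in the second crop. Next I'll pick the marker up.

Emit:
jog_arm --commands '[{"delta_pos": [0,4,20],"angular": [0,0,0]},{"delta_pos": [0,5,40],"angular": [0,0,0]},{"delta_pos": [0,5,60],"angular": [0,0,0]},{"delta_pos": [0,5,80],"angular": [0,0,0]},{"delta_pos": [0,5,95],"angular": [0,0,0]},{"delta_pos": [0,5,105],"angular": [0,0,0]},{"delta_pos": [0,5,105],"angular": [0,0,0]},{"delta_pos": [0,5,105],"angular": [0,0,0]}]'

```text
time: 17.88
eef_pos: [0.4278, 0.0217, 0.0261]
tool_rot: [-0.123, 0.992, -0.0, 0.001]
ft_force: [-0.3, 0.5, -0.6]
gripper_width: 0.0648
grasp_force: 0.0
```

Emit:
jog_arm --commands '[{"delta_pos": [0,0,0],"angular": [0,0,0]},{"delta_pos": [0,0,0],"angular": [0,0,0]},{"delta_pos": [0,0,0],"angular": [0,0,0]},{"delta_pos": [0,0,0],"angular": [0,0,0]},{"delta_pos": [0,0,0],"angular": [0,0,0]},{"delta_pos": [0,0,0],"angular": [0,0,0]}]' --fingers 0

```text
time: 18.62
eef_pos: [0.4275, 0.0218, 0.0256]
tool_rot: [-0.124, 0.992, -0.0, 0.0]
ft_force: [-0.3, -0.2, 5.4]
gripper_width: 0.0109
grasp_force: 59.3
```

Emit:
jog_arm --commands '[{"delta_pos": [0,0,-10],"angular": [0,0,0]},{"delta_pos": [0,0,-30],"angular": [0,0,0]},{"delta_pos": [0,0,-60],"angular": [0,0,0]},{"delta_pos": [0,0,-90],"angular": [0,0,0]},{"delta_pos": [0,0,-120],"angular": [0,0,0]},{"delta_pos": [0,0,-150],"angular": [0,0,0]},{"delta_pos": [0,0,-170],"angular": [0,0,0]},{"delta_pos": [0,0,-170],"angular": [0,0,0]}]'

```text
time: 19.62
eef_pos: [0.428, 0.0218, 0.1968]
tool_rot: [-0.124, 0.992, -0.0, 0.002]
ft_force: [0.1, 0.8, -1.0]
gripper_width: 0.011
grasp_force: 58.6
```

```bash
python3 - <<'E'
from h import *
p=ctrl.camera("scene");W=cloud(p);P=p["pixels"].astype(int)
cv2.imwrite("pics/s7.png",cv2.resize(p["pixels"][140:340,220:380,::-1],None,fx=3,fy=3))
rows([(.33,-.04,.2),(.312,-.10,.2),(.312,-.19,.2),(.34,-.27,.2),(.47,-.335,.2),(.6044,-.3428,.2)],194.5)
E
```

```text
tool x az -165.8 n 16 turn tool z -0.3
[36.0, -12.0, -2.0] [0.395 0.001 0.197]
[73.0, -24.0, -3.0] [ 0.362 -0.019  0.199]
[109.0, -36.0, -5.0] [ 0.33 -0.04  0.2 ]
[125.0, -63.0, -5.0] [ 0.321 -0.07   0.2  ]
[141.0, -90.0, -5.0] [ 0.312 -0.1    0.2  ]
[152.0, -134.0, -5.0] [ 0.312 -0.145  0.2  ]
[163.0, -177.0, -5.0] [ 0.312 -0.19   0.2  ]
[160.0, -219.0, -5.0] [ 0.326 -0.23   0.2  ]
[156.0, -262.0, -5.0] [ 0.34 -0.27  0.2 ]
[128.0, -285.0, -5.0] [ 0.372 -0.286  0.2  ]
[101.0, -309.0, -4.0] [ 0.405 -0.302  0.2  ]
[73.0, -333.0, -4.0] [ 0.438 -0.319  0.2  ]
[46.0, -357.0, -4.0] [ 0.47  -0.335  0.2  ]
[3.0, -370.0, -4.0] [ 0.515 -0.338  0.2  ]
[-40.0, -384.0, -4.0] [ 0.56 -0.34  0.2 ]
[-83.0, -397.0, -4.0] [ 0.604 -0.343  0.2  ]
```

View pics/s7.png

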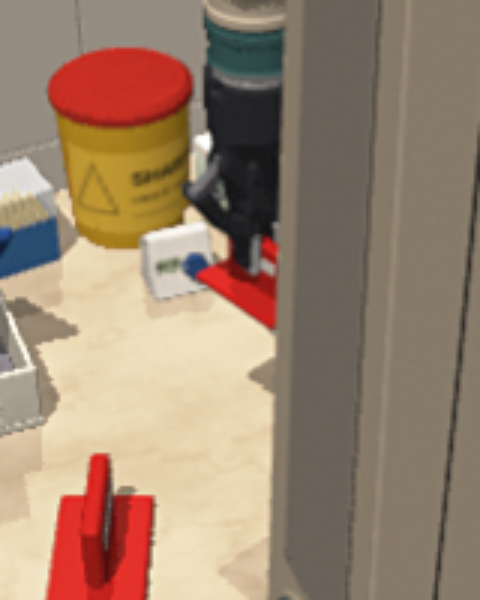

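The marker hangs level in the fingers at (250,270). I'll carry it round the front of the microscope.

Emit:
jog_arm --commands '[{"delta_pos": [36,-12,-3],"angular": [0,0,0]},{"delta_pos": [73,-24,-5],"angular": [0,0,0]},{"delta_pos": [111,-37,-5],"angular": [0,0,0]},{"delta_pos": [130,-63,-5],"angular": [0,0,0]},{"delta_pos": [144,-95,-5],"angular": [0,0,0]},{"delta_pos": [153,-137,-5],"angular": [0,0,3]},{"delta_pos": [163,-180,-5],"angular": [0,0,6]},{"delta_pos": [158,-219,-5],"angular": [0,0,10]}]'

```text
time: 20.68
eef_pos: [0.3259, -0.2297, 0.1986]
tool_rot: [-0.034, 0.999, 0.001, -0.001]
ft_force: [0.5, -0.4, -0.7]
gripper_width: 0.0106
grasp_force: 58.8
```

```bash
python3 - <<'E'
from h import *
rows([(.34,-.28,.2),(.47,-.34,.2),(.604,-.343,.18)],191)
E
```

```text
tool x az -176.1 n 10 turn tool z -7.1
[-5.0, -26.0, -1.0] [ 0.333 -0.255  0.199]
[-11.0, -51.0, -2.0] [ 0.34 -0.28  0.2 ]
[-42.0, -68.0, -2.0] [ 0.372 -0.295  0.2  ]
[-73.0, -86.0, -2.0] [ 0.405 -0.31   0.2  ]
[-105.0, -103.0, -2.0] [ 0.438 -0.325  0.2  ]
[-136.0, -120.0, -2.0] [ 0.47 -0.34  0.2 ]
[-170.0, -123.0, 3.0] [ 0.503 -0.341  0.195]
[-203.0, -126.0, 8.0] [ 0.537 -0.342  0.19 ]
[-236.0, -129.0, 13.0] [ 0.57  -0.342  0.185]
[-270.0, -132.0, 18.0] [ 0.604 -0.343  0.18 ]
```

Emit:
jog_arm --commands '[{"delta_pos": [-8,-40,-2],"angular": [0,0,2]},{"delta_pos": [-35,-68,-2],"angular": [0,0,4]},{"delta_pos": [-75,-92,-2],"angular": [0,0,6]},{"delta_pos": [-120,-112,-2],"angular": [0,0,8]},{"delta_pos": [-165,-123,0],"angular": [0,0,10]},{"delta_pos": [-210,-128,5],"angular": [0,0,12]},{"delta_pos": [-250,-131,12],"angular": [0,0,12]},{"delta_pos": [-270,-132,18],"angular": [0,0,12]}]'

```text
time: 21.68
eef_pos: [0.6071, -0.3403, 0.1794]
tool_rot: [0.068, 0.998, 0.001, -0.002]
ft_force: [0.0, -0.3, -1.0]
gripper_width: 0.011
grasp_force: 58.8
```

Emit:
jog_arm --commands '[{"delta_pos": [0,0,0],"angular": [0,0,0]},{"delta_pos": [0,0,0],"angular": [0,0,0]}]'

```text
time: 21.92
eef_pos: [0.6049, -0.3408, 0.1816]
tool_rot: [0.068, 0.998, 0.0, -0.001]
ft_force: [-0.5, -0.5, -1.1]
gripper_width: 0.011
grasp_force: 58.8
```

```bash
python3 - <<'E'
from h import *
rows([(.604,-.343,.1045)],171)
p=ctrl.camera("top");W=cloud(p);P=p["pixels"].astype(int)
m=np.zeros((480,640),bool);m[140:260,390:510]=1
m&=(P[...,0]>P[...,2]+70)&(P[...,0]>P[...,1]+70);print(m.sum(),W[m].mean(0),np.median(W[m][:,2]))
cv2.imwrite("pics/t8.png",cv2.resize(p["pixels"][130:280,370:530,::-1],None,fx=3,fy=3))
E
```

```text
tool x az 172.2 n 2 turn tool z 1.2
[0.0, -1.0, 39.0] [ 0.604 -0.342  0.143]
[0.0, -2.0, 77.0] [ 0.604 -0.343  0.104]
16 [ 0.63322034 -0.31696191  0.19168961] 0.16331005340477167
```

View pics/t8.png

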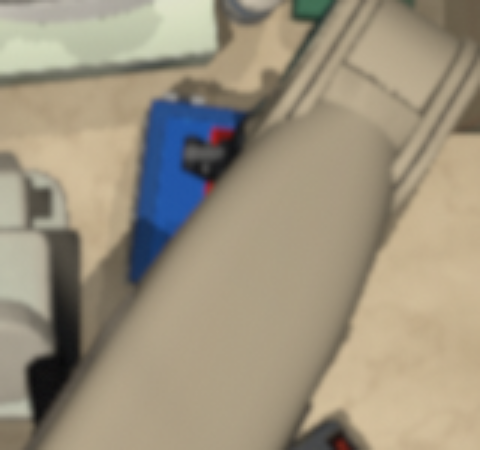

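The arm mostly hides the marker, but its red foot shows over the lid at (215,150) and its height agrees (foot top 0.163). I'll lower it.

Emit:
jog_arm --commands '[{"delta_pos": [0,-2,15],"angular": [0,0,0]},{"delta_pos": [0,-2,30],"angular": [0,0,0]},{"delta_pos": [0,-2,45],"angular": [0,0,0]},{"delta_pos": [0,-2,58],"angular": [0,0,0]},{"delta_pos": [0,-2,66],"angular": [0,0,0]},{"delta_pos": [0,-2,71],"angular": [0,0,0]},{"delta_pos": [0,-2,74],"angular": [0,0,0]},{"delta_pos": [0,-2,74],"angular": [0,0,0]}]'

```text
time: 22.98
eef_pos: [0.6063, -0.3432, 0.1085]
tool_rot: [0.068, 0.998, -0.0, 0.0]
ft_force: [-0.2, 0.3, -1.7]
gripper_width: 0.0112
grasp_force: 58.8
```

Emit:
jog_arm --commands '[{"delta_pos": [0,0,1],"angular": [0,0,0]},{"delta_pos": [0,0,2],"angular": [0,0,0]},{"delta_pos": [0,0,3],"angular": [0,0,0]},{"delta_pos": [0,0,3],"angular": [0,0,0]}]'

```text
time: 23.48
eef_pos: [0.606, -0.3431, 0.1052]
tool_rot: [0.068, 0.998, 0.0, -0.0]
ft_force: [0.1, 0.6, -1.5]
gripper_width: 0.0107
grasp_force: 58.8
```

Emit:
jog_arm --commands '[{"delta_pos": [0,0,1],"angular": [0,0,0]},{"delta_pos": [0,0,2],"angular": [0,0,0]},{"delta_pos": [0,0,2],"angular": [0,0,0]}]'

```text
time: 23.85
eef_pos: [0.6062, -0.3432, 0.1037]
tool_rot: [0.068, 0.998, -0.0, 0.0]
ft_force: [-0.2, 0.4, 1.8]
gripper_width: 0.0112
grasp_force: 59.1
```

Contact felt. I'll release it and go straight up.

Emit:
jog_arm --commands '[{"delta_pos": [0,0,0],"angular": [0,0,0]},{"delta_pos": [0,0,0],"angular": [0,0,0]},{"delta_pos": [0,0,0],"angular": [0,0,0]},{"delta_pos": [0,0,0],"angular": [0,0,0]},{"delta_pos": [0,0,-15],"angular": [0,0,0]},{"delta_pos": [0,0,-40],"angular": [0,0,0]},{"delta_pos": [0,0,-70],"angular": [0,0,0]},{"delta_pos": [0,0,-100],"angular": [0,0,0]}]' --fingers 50

```text
time: 24.85
eef_pos: [0.6064, -0.3433, 0.2055]
tool_rot: [0.068, 0.998, -0.0, 0.001]
ft_force: [0.1, -0.9, 0.4]
gripper_width: 0.05
grasp_force: 0.0
```

Emit:
jog_arm --commands '[{"delta_pos": [45,0,0],"angular": [0,0,0]},{"delta_pos": [90,0,0],"angular": [0,0,0]},{"delta_pos": [135,-20,0],"angular": [0,0,0]},{"delta_pos": [180,-60,0],"angular": [0,0,0]},{"delta_pos": [210,-100,0],"angular": [0,0,0]},{"delta_pos": [240,-140,0],"angular": [0,0,0]},{"delta_pos": [270,-180,0],"angular": [0,0,0]},{"delta_pos": [270,-180,0],"angular": [0,0,0]}]'

```text
time: 25.85
eef_pos: [0.3122, -0.4876, 0.2047]
tool_rot: [0.071, 0.998, -0.001, 0.0]
ft_force: [0.3, -0.3, -0.5]
gripper_width: 0.0499
grasp_force: 0.0
```

```bash
python3 - <<'E'
from h import *
p=ctrl.camera("top");save(p,"t9");W=cloud(p);P=p["pixels"].astype(int)
for a,b in((160,260),(400,500)):
    m=np.zeros((480,640),bool);m[130:260,a:b]=1
    k=m&(P[...,2]>P[...,0]+60)&(W[...,2]>.05);q=W[k]
    n=np.linalg.svd(q-q.mean(0),full_matrices=False)[2][2];print(len(q),np.arccos(abs(n[2])))
m&=(P[...,0]>P[...,2]+70)&(P[...,0]>P[...,1]+70);q=W[m];print(m.sum(),q.max(0))
print(cv2.minAreaRect((q[:,:2]*1000).astype(np.float32)),np.median(q[:,2]))
E
```

```text
2230 0.7595659008514506
2524 0.0012528307773126137
738 [nan nan nan]
((602.73291015625, -342.0119323730469), (50.194950103759766, 88.16703033447266), 78.75655364990234) nan
```

View pics/t9.png

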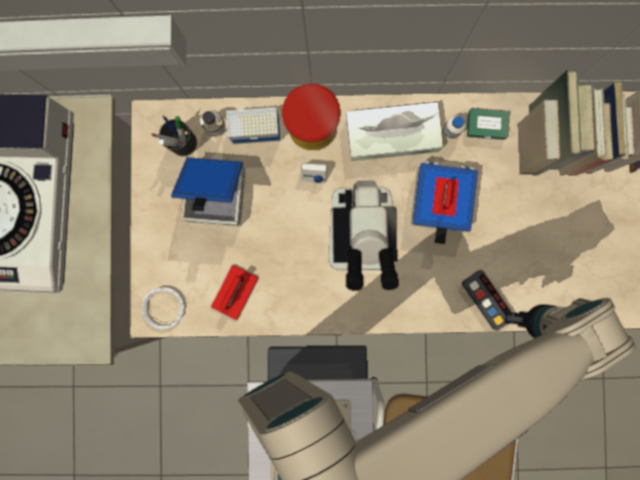

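The red marker stands in the middle of the shut right lid at (446,195). The left lid stands open at 0.76 rad at (208,180), and the bystanders are where they were. I'll hand the job in.

```bash
python3 -c "
from station import ctrl;print(ctrl.close_job())"
```

```text
the job is handed in; nothing more can be done
None
```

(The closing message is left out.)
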